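# Set a stamp blank in the carving vice by pushing

### The arm

A 6-joint arm with a two-finger parallel gripper is mounted at the origin on the work surface. World frame = base frame: x ahead of the robot, y to its left, z up, the work surface at z = 0. Lengths are in m, angles in degrees, forces in N, time in s.
With the tool pointing down it reaches from about 0.35 to 0.875 m from the base axis. Payload 4.2 kg.
Tool frame: the origin (TCP) lies on the mounting face of the last link; the fingertips stand 182 mm ahead of it and the grasp point (between the pads) lies 164 mm ahead of it (r.tcp_to_grasp is the distance from the TCP to the grasp point, in m); z points along the fingers, y is the line along which they close (so a half turn about z gives the same grasp; the last joint's range is limited). The gripper opens to 87 mm and grips with 3 to 60 N. Pads are 19 mm wide; open, the fingers measure 117 mm over their backs; the gripper's body (75 mm by 190 mm) begins 51 mm behind the grasp point.
Start: joints at [-54.74, 22.042, 0.453, 0, -68.411, -14.817], TCP at [0.218, -0.586, 0.405] pointing down, gripper open.
Joint ranges: [-179.83, 179.83], [-69.29, 118.12], [-61.27, 80.66], [-181.25, 117.63], [-171.15, -9.14], [-177.46, 177.46]. Speed limits (degrees/s): [159.86, 159.86, 180, 180, 180, 180].

### API

Orientations are given as a 3x3 rotation matrix whose columns are the frame's x, y, z axes.
In Python, from station import sense, eyes, r gives the robot as it stands.
- The arm moves only by the tool jog_arm, never from a script. Its argument "increments" is a list of rows, each a list of 4 numbers: the shift along the tool's x, y, z normalised to -1 to 1, where 1 is 0.02 m, then the turn about the tool's z normalised to -1 to 1, where 1 is 0.08 rad. A call has 1 to 10 rows; each row shifts and turns the commanded pose from where the row before left it, along the tool's axes as they then stand; what a row does not reach is not made up. A row lasts 1/10 s, in which the tool goes at most 50 mm and 8.59 degrees, less where a joint would pass 70% of its speed; a pose out of reach is approached as far as the arm can. A call with a number of a shift or a turn outside -1 to 1 is refused whole. A call with a gripper value outside its range is refused whole. "grip" is the finger opening in mm, from 0 to 87, set as the call begins (left out, the last holds). The fingers move at their own pace and stop on an object; the grip force is fixed at half the most. Time passes only in rows, so rows that do not move let the fingers close. It gives the time, the measured TCP pose, the force, the opening and the grip force at its end, in the units of the state.
- sense(): the state, without advancing time (a new reading comes with each control period).
- eyes.capture(name): name is "scene" or "top" or "wrist"; returns the picture (384x512x3 uint8, blue, green, red); there is no depth.
- eyes.get_calibration(name): a dict with "camera_matrix" (3x3 intrinsics, pixels), "k1" (the pictures are not rectified: a ray, as slopes to the right and down, at radius r is drawn at 1 + k1 r^2 times it, then the intrinsics apply), "R" (3x3) and "t" (3): a world point X has camera coordinates R X + t; the wrist camera has in their place "T_tool_cam" (4x4, takes a point from camera to tool coordinates, whose origin is the TCP and whose axes are the flange's). Camera axes: x right, y down, z forward; pixel columns grow to the right and rows downward; lengths in m; the calibration is good to about 2 mm. A picture is of the moment at which its call begins: read the wrist's pose just before it. get_calibration takes no time and is no camera call.
- r.finish_job(): hands the job in; it is judged then, once.
Trained networks look in the newest picture that a camera, given by its name, has taken for a name from the list of things; names that differ only in an ending like _2 or _b are one class to them, and where a whole thing is asked for, a point or a joint stands for the part that bears it (a point fixed in the world has none). Each returns a list of dicts, best first, with "conf" (0 to 1); they miss things now and then, are a little off and sometimes report something else, mostly with a low value. They report only what shows in the picture. A call takes as long as a camera call.
- eyes.spot_in(camera, name): "centre" ([x, y, z] in m, in world coordinates, good to about 4 mm: the middle of the surface that is visible of it).
- eyes.outline_of(camera, name): "mask" (384x512 bool, what is visible of it).
The state is a dict: "time_s": time; "joints": joint angles; "joint_velocities": joint speeds; "effort": joint torques, N m; "tcp_pos": TCP position; "ee_rot": TCP orientation; "wrist_force": force on the tool from outside, world axes, zero at the start; "moment": the same for the moment, N m; "gripper_width": opening from 0.0 (shut) to 1.0 (fully open); "gripper_force": force on a finger pad.
Only numpy, scipy, OpenCV 4.12 (cv2) and the standard library are available. Lean on these libraries where they do the work, as an engineer would, in place of code of your own. Each camera call takes 0.05 s, during which the arm holds its last target. There are 200 camera calls.

### The job

Push the plain square stone blank across the table into the open wooden carving vice, until it stands square and flush against the vice's back fence. Then push the sliding jaw sideways until it closes on the blank and traps it snugly in the corner against both fences. Only push: keep the blank standing on the table, never lift it or knock it over, leave the other things on the table where they are, and finish with the hand clear.

Things in the scene. Friction and masses are not known exactly. Their poses are not given: they have to be found in the camera images.
- bed: Wooden carving vice fixed to the table, without a floor: the blank slides on the table. Origin: on the table at the inner corner of its two fences, each 45 mm high and 30 mm thick. Back fence: inner face at x = 0, from y = +30 to -225 mm. Side fence: inner face at y = 0, from the back fence forward to x = -55 mm. Open towards -x (roughly the robot); z up. Position and yaw vary.
- jaw (a joint): Sliding wooden jaw, 58 mm long (vice x -62 to -4 mm), 25 mm thick, 45 mm high; its tongue, 46 to 54 mm up, lies across the back fence. Value in m: 0 = wide open, grows towards the side fence (vice +y), range 0 to 0.080, starts at 0 to 0.02. Clamping face at vice y = -0.100 + value; shut on the blank at about 0.060. Takes 3 N to slide, stays where left.
- jaw_back (a point): Centre of the jaw's outer face (the one to push, facing vice -y), 25 mm above the table; moves with the jaw. Axes as the vice's.
- blank: The stone blank to be set: a plain rectangular block of pale marble, 40 x 40 mm and 48 mm tall, standing upright, about 0.2 kg, with flat top and no carving (all other stones have carved tops). Origin: centre of its underside; z up. It starts in front of the vice's mouth, a little turned.
- seal_lane: Bystander: carved stone stamp, 32 mm square, 68 mm tall, animal-shaped top, standing on the side-fence side of the path to the vice. Origin: centre of underside.
- seal_side: Bystander: carved stone stamp, 30 mm square, 66 mm tall, domed top, standing on the jaw side, in front of the vice. Origin: centre of underside.
- seal_back: Bystander: carved stone stamp, 28 mm square, 60 mm tall, knob top, standing behind the back fence. Origin: centre of underside.
- paste_jar: Bystander: small round ink-paste jar, 64 mm across, 40 mm tall, right of the vice. Origin: centre of underside.
- whetstone: Bystander: grey sharpening stone, 150 x 50 x 22 mm, lying right of the vice. Origin: centre of underside.
- burin: Bystander: engraving knife, black square handle and steel blade, 180 mm long along its x, 12 mm high, lying left of the vice. Origin: on the table under it, 80 mm from the handle end.
- parcel: Bystander: cardboard parcel, 120 x 90 x 60 mm, left of the vice. Origin: centre of underside.

How it is judged (in metres and radians):
On the way, in this order (a step that is already met when the one before it is completed fails the run):
1. the blank stands square against the back fence (x of blank in the frame of bed between -0.0235 and -0.017 m and (angle between the x axis of blank and the x axis of bed, either way round below 0.07 rad or angle between the y axis of blank and the x axis of bed, either way round below 0.07 rad) and z of blank in the frame of bed below 0.004 m and angle between blank's own z axis and vertical below 0.06 rad), for 0.2 s.
2. then the jaw has closed on the blank, in the corner of both fences (all of step 1 and y of blank in the frame of bed between -0.0235 and -0.017 m and value of joint jaw between 0.0565 and 0.0635 m), for 0.2 s.
At the end, for the whole second after the job is handed in: The blank stands upright on the table, square to the vice within 4 degrees, within 3.5 mm of the back fence and of the side fence, and the jaw has closed on it (jaw value 0.0565 to 0.0635 m); all at rest (all of step 2 and linear speed of blank below 0.01 m/s); the robot touches nothing.
It fails at once if the blank is lifted off the table (height (world z) of blank above 0.012 m).
It fails at once if the blank is tipped over (angle between blank's own z axis and vertical above 0.35 rad).
It fails at once if another thing on the table is moved by more than 15 mm (distance of any of seal_lane, seal_side, seal_back, paste_jar, whetstone, burin, parcel from where it was at the start of the episode above 0.015 m).
It also fails if it takes over 58 s, if anything falls off the work surface, if the arm or the gripper's body presses on something with over 40 N, if the wrist force passes 120 N, or if a joint passes its speed limit or range.

## Working session

There is one attempt and no reset: what is moved stays moved. The work goes in short steps, Python scripts to look and compute and a tool call to move; the robot and the scene stay as the last step left them, time stands still between calls to the robot, and variables do not carry over. Pictures are saved under pics/ and viewed, at most 10 in all, crops included, and the job is handed in when it is done.

Besides the shell and the picture viewer there is one more tool, called by a JSON object that holds its "name" and its "arguments". jog_arm: Moves the arm, as the interface text tells. Its arguments: {"type":"object","properties":{"increments":{"type":"array"},"grip":{"type":"number"}},"required":["increments"]}

```bash
mkdir -p pics; ls
python3 - <<'E'
from station import sense,eyes,r
import cv2,numpy as np
s=sense();print(s['time_s'],s['tcp_pos'],s['ee_rot'],s['gripper_width'])
for c in("scene","top"):
    cv2.imwrite(f"pics/{c}0.png",eyes.capture(c))
    k=eyes.get_calibration(c);print(c,k)
    for n in["bed","jaw","blank","seal_lane","seal_side","seal_back"]:
        print(n,[(np.round(d['centre'],3).tolist(),round(d['conf'],2)) for d in eyes.spot_in(c,n)][:2])
E
```

```text
pics
0.0 [ 0.21825015 -0.58544785  0.40364439] [[-9.37106345e-01 -3.49043031e-01 -8.12596742e-04]
 [-3.49043971e-01  9.37104205e-01  2.00358592e-03]
 [ 6.21501216e-05  2.16120507e-03 -9.99997663e-01]] 1.003447568148455
scene {'camera_matrix': array([[355.93053593,   0.        , 257.06387414],
       [  0.        , 355.93053593, 191.1988545 ],
       [  0.        ,   0.        ,   1.        ]]), 'k1': -0.02601382276509953, 'R': array([[-0.41945062,  0.9076621 ,  0.01451485],
       [ 0.754911  ,  0.35765185, -0.54972224],
       [-0.50415331, -0.21962391, -0.8352214 ]]), 't': array([ 0.22803784, -0.35586948,  1.32167049])}
bed [([0.622, 0.047, 0.047], 0.7)]
jaw [([0.601, 0.039, 0.056], 0.63)]
blank [([0.504, 0.065, 0.047], 0.76)]
seal_lane [([0.499, 0.19, 0.044], 0.73), ([0.438, 0.447, 0.01], 0.43)]
seal_side []
seal_back []
top {'camera_matrix': array([[462.81674628,   0.        , 252.25623596],
       [  0.        , 462.81674628, 194.22177123],
       [  0.        ,   0.        ,   1.        ]]), 'k1': -0.13095097300813183, 'R': array([[-0.08737927, -0.99616587, -0.00429229],
       [-0.97245414,  0.08623249, -0.21655693],
       [ 0.21609675, -0.01474853, -0.97626056]]), 't': array([0.03238183, 0.55334621, 1.19702396])}
bed [([0.608, 0.045, 0.046], 0.85)]
jaw [([0.586, 0.037, 0.055], 0.82), ([0.607, 0.042, 0.044], 0.47)]
blank [([0.484, 0.06, 0.05], 0.57)]
seal_lane [([0.682, -0.407, 0.022], 0.65), ([0.475, 0.185, 0.044], 0.54)]
seal_side []
seal_back []
```

View pics/top0.png

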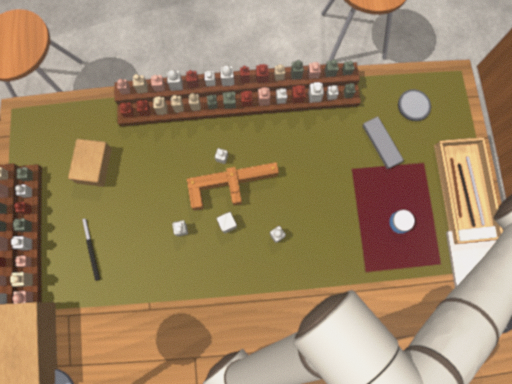

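View pics/scene0.png

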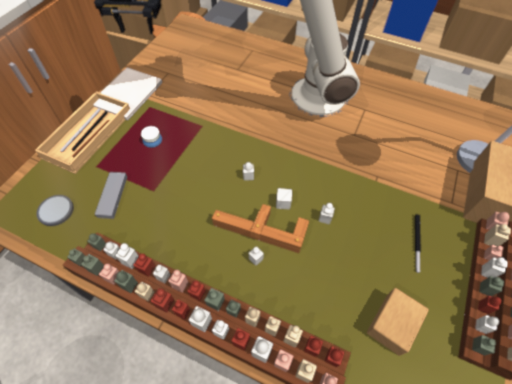

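The top view shows the vice's back fence from (188,185) to (278,168), with the side fence at (195,195) and the jaw at (235,185). The blank is at (227,222), seal_lane at (180,228), seal_side at (278,234) and seal_back at (221,155). The scene view shows the same layout with the blank at (285,198). The top and scene positions differ by about 17 mm, so I'll look closer with the wrist camera.

{"name": "jog_arm", "arguments": {"increments": [[-0.84,1,0,0],[-0.84,1,0,0],[-0.84,1,0,0],[-0.84,1,0,0],[-0.84,1,0,0],[-0.84,1,0,0],[-0.84,1,0,0],[-0.84,1,0,0],[-0.84,1,0,0],[-0.84,1,0,0]], "grip": 20}}

```text
time_s: 1.7
tcp_pos: [0.306, -0.3385, 0.405]
ee_rot: [[-0.937, -0.349, 0.001], [-0.349, 0.937, -0.0], [-0.0, -0.0, -1.0]]
wrist_force: [0.6, -0.4, 0.5]
gripper_width: 0.242
gripper_force: 0.0
```

{"name": "jog_arm", "arguments": {"increments": [[-0.84,1,0,0],[-0.84,1,0,0],[-0.84,1,0,0],[-0.84,1,0,0],[-0.84,1,0,0],[-0.84,1,0,0],[-0.84,1,0,0],[-0.84,1,0,0],[-0.84,1,0,0],[-0.84,1,0,0]]}}

```text
time_s: 2.7
tcp_pos: [0.3935, -0.0924, 0.4051]
ee_rot: [[-0.937, -0.349, 0.001], [-0.349, 0.937, 0.0], [-0.001, -0.0, -1.0]]
wrist_force: [0.1, -0.9, 0.5]
gripper_width: 0.23
gripper_force: 0.0
```

{"name": "jog_arm", "arguments": {"increments": [[-0.84,1,0,0],[-0.84,1,0,0],[-0.84,1,0,0],[-0.84,1,0,0],[0,0,0,0.8],[0,0,0,0.8],[0,0,0,0.8],[0,0,0,0.8],[0,0,0,0],[0,0,0,0]]}}

```text
time_s: 3.7
tcp_pos: [0.4284, 0.005, 0.4049]
ee_rot: [[-0.995, -0.102, 0.0], [-0.102, 0.995, 0.0], [-0.0, 0.0, -1.0]]
wrist_force: [0.7, 0.5, -0.3]
gripper_width: 0.23
gripper_force: 0.0
```

Run:
```python
from station import sense,eyes,r
import cv2,numpy as np
s=sense();print(s['time_s'],s['tcp_pos'],s['ee_rot'],s['wrist_force'])
cv2.imwrite(f"pics/w1.png",eyes.capture("wrist"))
print(eyes.get_calibration("wrist"))
for n in["bed","jaw","blank","seal_lane","seal_side","seal_back"]:
    print(n,[(np.round(d['centre'],3).tolist(),round(d['conf'],2)) for d in eyes.spot_in("wrist",n)][:2])
```

```text
3.7 [0.42842355 0.00496184 0.40489489] [[-9.94785704e-01 -1.01986741e-01  3.28382606e-04]
 [-1.01986710e-01  9.94785755e-01  1.09584205e-04]
 [-3.37846475e-04  7.55221388e-05 -9.99999940e-01]] [ 0.69844197  0.48565046 -0.25100686]
{'camera_matrix': array([[339.14101597,   0.        , 257.43553259],
       [  0.        , 339.14101597, 194.52217223],
       [  0.        ,   0.        ,   1.        ]]), 'k1': -0.0978417901360854, 'T_tool_cam': array([[-7.89091239e-04, -9.64392661e-01, -2.64473389e-01,
         7.23870245e-02],
       [ 9.99998537e-01, -3.59671139e-04, -1.67209972e-03,
        -2.48020408e-04],
       [ 1.51743725e-03, -2.64474321e-01,  9.64391534e-01,
         1.97581285e-02],
       [ 0.00000000e+00,  0.00000000e+00,  0.00000000e+00,
         1.00000000e+00]])}
bed [([0.59, 0.027, 0.042], 0.65)]
jaw [([0.574, 0.03, 0.054], 0.83)]
blank [([0.474, 0.063, 0.048], 0.65), ([0.57, 0.031, 0.055], 0.39)]
seal_lane [([0.467, 0.188, 0.042], 0.74), ([0.586, 0.029, 0.043], 0.36)]
seal_side [([0.438, -0.07, 0.041], 0.94)]
seal_back []
```

View pics/w1.png

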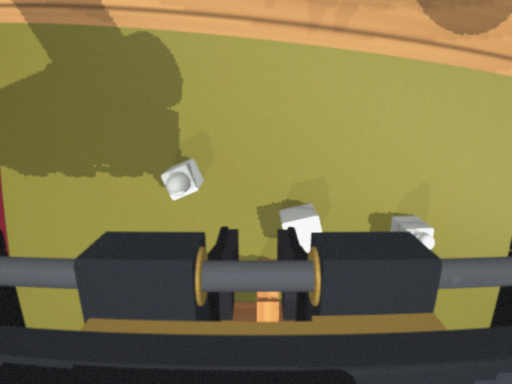

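The wrist view shows the blank at (300,225), seal_side at (182,180) and seal_lane at (412,235). The vice is hidden below the gripper, so I'll move forward to see it all.

{"name": "jog_arm", "arguments": {"increments": [[-1,0.2,0,0],[-1,0.2,0,0],[-1,0.2,0,0],[-1,0.2,0,0],[-1,0.2,0,0],[-1,0.2,0,0],[-1,0.2,0,0],[0,0,0,0],[0,0,0,0]]}}

```text
time_s: 4.95
tcp_pos: [0.5649, 0.0469, 0.4041]
ee_rot: [[-0.995, -0.101, -0.001], [-0.101, 0.995, -0.0], [0.002, -0.0, -1.0]]
wrist_force: [-0.7, 0.7, 0.5]
gripper_width: 0.228
gripper_force: 0.0
```

```bash
cat > h.py <<'E'
from station import sense,eyes,r
import cv2,numpy as np
def rays(c,px,s=None):
    k=eyes.get_calibration(c);K=k['camera_matrix']
    d=(np.atleast_2d(np.array(px,float))-K[:2,2])/K[0,0];u=d.copy()
    for _ in range(20):u=d/(1+k['k1']*(u**2).sum(1,keepdims=True))
    u=np.c_[u,np.ones(len(u))]
    if c=='wrist':
        s=s or sense();R=np.array(s['ee_rot'])@k['T_tool_cam'][:3,:3];o=np.array(s['tcp_pos'])+np.array(s['ee_rot'])@k['T_tool_cam'][:3,3]
    else:R=k['R'].T;o=-R@k['t']
    return o,u@R.T
def at(c,px,z,s=None):
    o,d=rays(c,px,s);return o+d*((z-o[2])/d[:,2])[:,None]
E
python3 - <<'E'
from h import *
s=sense();print(s['time_s'],s['tcp_pos'])
im=eyes.capture("wrist");cv2.imwrite(f"pics/w2.png",cv2.resize(im,(800,600),interpolation=cv2.INTER_CUBIC))
for n in["bed","jaw","blank","seal_lane","seal_side","seal_back"]:
    print(n,[(np.round(d['centre'],3).tolist(),round(d['conf'],2)) for d in eyes.spot_in("wrist",n)][:2])
E
```

```text
4.95 [0.56488924 0.04692552 0.40412445]
bed [([0.603, 0.045, 0.047], 0.64)]
jaw [([0.577, 0.029, 0.052], 0.6)]
blank [([0.491, 0.06, 0.047], 0.68)]
seal_lane [([0.482, 0.181, 0.049], 0.62)]
seal_side [([0.445, -0.066, 0.042], 0.63)]
seal_back [([0.671, 0.059, 0.011], 0.69)]
```

View pics/w2.png

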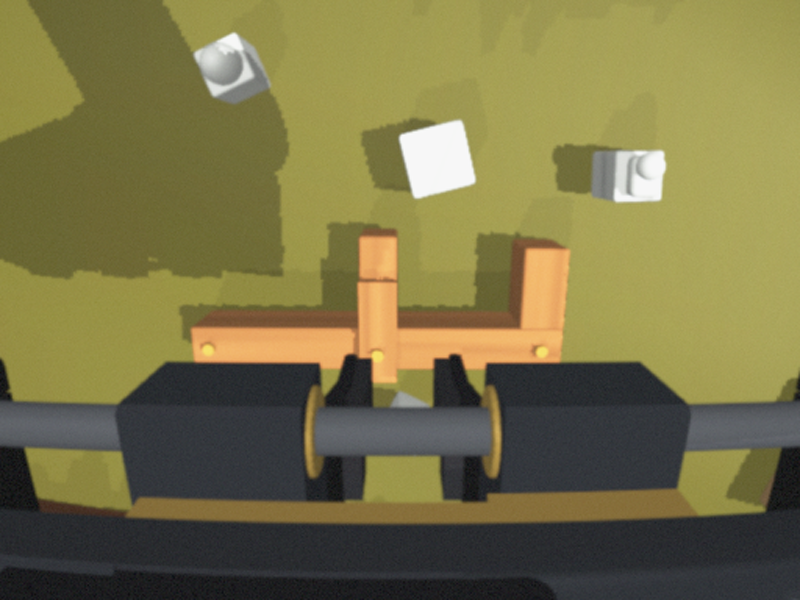

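The enlarged wrist picture shows these points:
- **Back fence:** inner top edge along row 327, from x = 203 to 563.
- **Side fence:** inner edge from (525,248) to (522,328).
- **Jaw:** clamping edge from (397,237) to (398,327).
- **Blank:** top corners at (400,136), (461,120), (475,181) and (414,198).

Run:
```python
from h import *
k=.64
def P(p,z):
    w=at('wrist',(np.array(p)+.5)*k-.5,z)[:,:2];return w
bf=P([(203,326),(522,328),(563,329)],.045);sf=P([(525,248),(522,328),(568,248)],.045)
B=P([(400,136),(461,120),(475,181),(414,198)],.048);J=P([(361,237),(396,237)],.045)
Jt=P([(397,282),(397,380),(359,282)],.054)
S=P([(231,68+0)],.03),P([(640,180)],.03)
d=bf[0]-bf[1];th=np.arctan2(d[0],-d[1]);print('len',np.linalg.norm(bf[0]-bf[2]),'yaw',np.degrees(th))
R=np.array([[np.cos(th),-np.sin(th)],[np.sin(th),np.cos(th)]])
c=sf[1];print('corner',c)
V=lambda p:np.round((p-c)@R*1e3,1).tolist()
print('bf',V(bf),'sf',V(sf),'J',V(J),'Jt',V(Jt));print('blank',B.mean(0),V(B),V(B.mean(0)),[np.linalg.norm(B[i]-B[i-1]).round(4) for i in range(4)])
print('seals',V(S[0]),V(S[1]))
```

```text
len 0.245744805784818 yaw 5.419603034997901
corner [0.59409024 0.13034418]
bf [[-0.0, -217.4], [0.0, 0.0], [0.6, 28.3]] sf [[-54.7, -1.5], [0.0, 0.0], [-55.0, 26.9]] J [[-61.1, -108.1], [-61.2, -85.5]] Jt [[-33.5, -84.7], [34.5, -84.5], [-33.3, -109.1]]
blank [0.48993756 0.06027808] [[-124.0, -83.2], [-133.8, -46.0], [-97.1, -36.2], [-86.3, -74.2]] [-110.3, -59.9] [np.float64(0.0387), np.float64(0.0384), np.float64(0.0379), np.float64(0.0395)]
seals [[-167.7, -191.3]] [[-99.3, 77.5]]
```

{"name": "jog_arm", "arguments": {"increments": [[0.75,-0.5,0,0],[0.75,-0.5,0,0],[0.75,-0.5,0,0],[0.7,-0.4,0,0],[0.7,-0.4,0,0],[0,0,0.5,0],[0,0,0.9,0],[0,0,0.9,0],[0,0,0.9,0],[0,0,0.9,0]]}}

```text
time_s: 6.3
tcp_pos: [0.497, -0.0061, 0.3215]
ee_rot: [[-0.995, -0.101, 0.0], [-0.101, 0.995, 0.0], [-0.0, 0.0, -1.0]]
wrist_force: [-0.3, 0.0, 0.6]
gripper_width: 0.228
gripper_force: 0.0
```

{"name": "jog_arm", "arguments": {"increments": [[0,0,0.9,0],[0,0,0.9,0],[0,0,0.9,0],[0,0,0.9,0],[0,0,0.9,0],[0,0,0.9,0],[0,0,0.6,0],[0,0,0,0],[0,0,0,0]]}}

```text
time_s: 7.2
tcp_pos: [0.4972, -0.006, 0.2025]
ee_rot: [[-0.995, -0.101, -0.0], [-0.101, 0.995, -0.0], [0.0, -0.0, -1.0]]
wrist_force: [0.2, 0.7, 0.3]
gripper_width: 0.228
gripper_force: 0.0
```

```bash
cat >> h.py <<'E'
C=np.array([.594,.133]);TH=np.radians(5.42)
RV=np.array([[np.cos(TH),-np.sin(TH)],[np.sin(TH),np.cos(TH)]])
def vice(p):return np.round((np.asarray(p)[...,:2]-C)@RV*1e3,1)
E
python3 - <<'E'
from h import *
s=sense();print(s['time_s'],s['tcp_pos'],vice(s['tcp_pos']))
im=eyes.capture("wrist");cv2.imwrite(f"pics/w3.png",cv2.resize(im,(800,600),interpolation=cv2.INTER_CUBIC))
E
```

```text
7.2 [ 0.49719349 -0.00603149  0.20252783] [-109.5 -129.3]
```

View pics/w3.png

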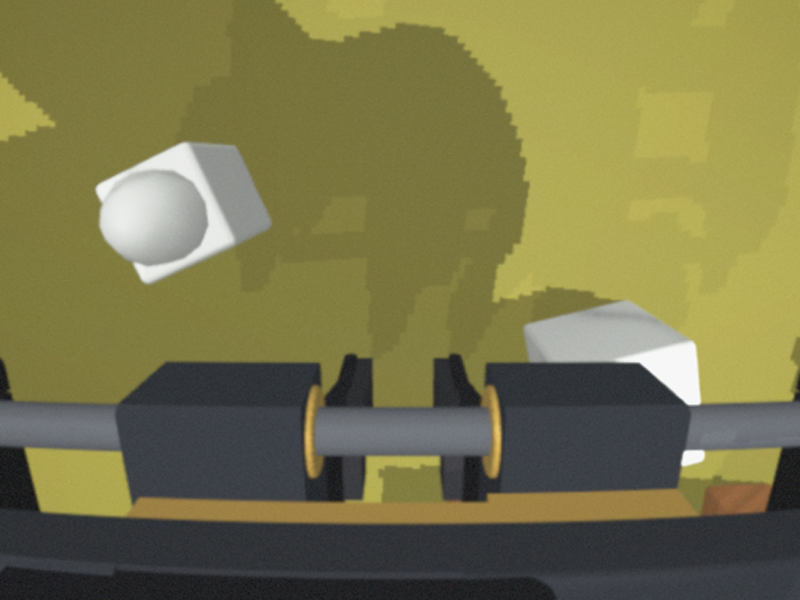

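The picture shows the fingers beside the blank's jaw-side face, with the blank's top at (610,330). seal_side is clear at (180,210). Now the lateral push.

{"name": "jog_arm", "arguments": {"increments": [[0,0.5,0,0],[0,0.3,0,0],[0,0.25,0,0],[0,0.25,0,0],[0,0.25,0,0],[0,0.25,0,0],[0,0.25,0,0],[0,0.25,0,0],[0,0.25,0,0],[0,0.25,0,0]]}}

```text
time_s: 8.25
tcp_pos: [0.4914, 0.0499, 0.2028]
ee_rot: [[-0.995, -0.101, 0.0], [-0.101, 0.995, 0.0], [-0.0, 0.0, -1.0]]
wrist_force: [0.1, -1.6, 1.0]
gripper_width: 0.229
gripper_force: 1.1
```

{"name": "jog_arm", "arguments": {"increments": [[0,0.15,0,0],[0,0,0,0],[0,-0.5,0,0],[0,-0.5,0,0],[0,0,-1,0],[0,0,-1,0],[0,0,-1,0],[0,0,-1,0],[0,0,-1,0],[-0.5,0,-1,0]]}}

```text
time_s: 9.25
tcp_pos: [0.5021, 0.0324, 0.3234]
ee_rot: [[-0.995, -0.099, -0.001], [-0.099, 0.995, 0.0], [0.001, 0.0, -1.0]]
wrist_force: [0.9, -0.4, 0.4]
gripper_width: 0.23
gripper_force: 0.0
```

{"name": "jog_arm", "arguments": {"increments": [[-1,0,-1,0],[-1,0,-1,0],[-1,0,-1,0],[0,0,-1,0],[0,0,0,0],[0,0,0,0]], "grip": 6}}

```text
time_s: 9.85
tcp_pos: [0.5623, 0.0388, 0.4022]
ee_rot: [[-0.995, -0.099, -0.001], [-0.099, 0.995, 0.001], [0.001, 0.001, -1.0]]
wrist_force: [0.5, -0.1, -0.8]
gripper_width: 0.073
gripper_force: 0.0
```

Run:
```python
from h import *
s=sense();print(s['time_s'],s['tcp_pos'],vice(s['tcp_pos']))
im=eyes.capture("wrist");cv2.imwrite(f"pics/w4.png",cv2.resize(im,(800,600),interpolation=cv2.INTER_CUBIC))
```

```text
9.85 [0.5622885  0.03882284 0.40224173] [-40.5 -90.8]
```

View pics/w4.png

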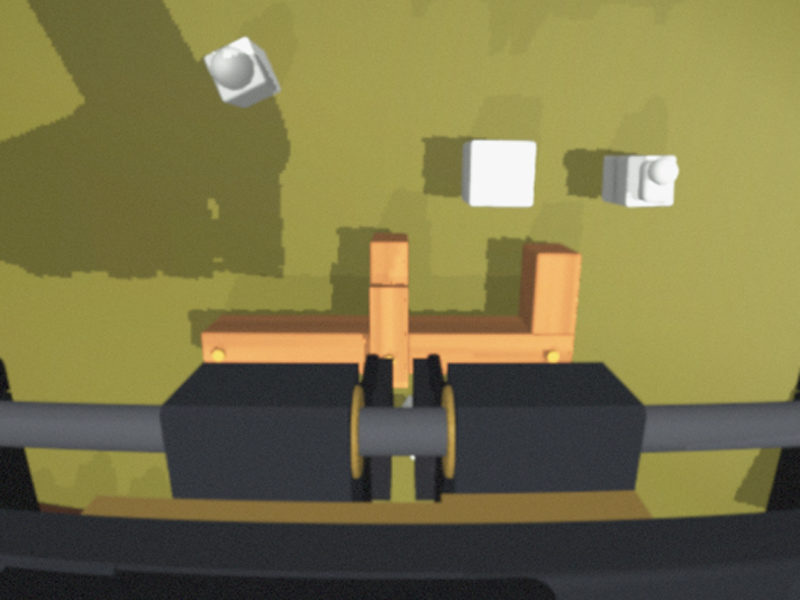

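The blank is now nearly square with the tool, with its top at columns 463–536 and rows 141–206. The side fence's inner edge is near column 534–536, so the gap is small and I'll compute it.

Run:
```python
from h import *
im=cv2.imread('pics/w4.png');g=cv2.cvtColor(im,cv2.COLOR_BGR2GRAY)
cv2.imwrite('pics/w4c.png',cv2.resize(im[120:380,340:620],None,fx=2.3,fy=2.3,interpolation=cv2.INTER_CUBIC))
```

```text
(no output)
```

View pics/w4c.png

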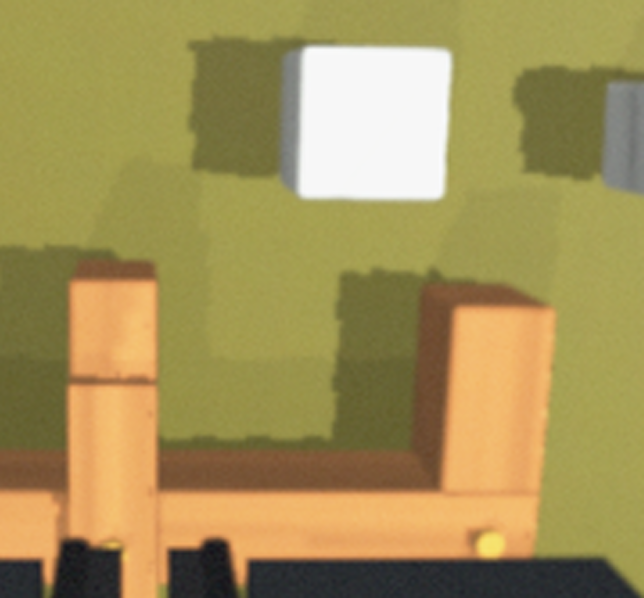

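The crop gives the blank's top corners as (300,46), (451,48), (444,199) and (299,199). The side fence's inner top edge runs from (455,306) to (441,490), and the jaw's clamping edge is at column 156.

Run:
```python
from h import *
def P(p,z):return at('wrist',((np.array(p)/2.3+[340,120])+.5)*.64-.5,z)[:,:2]
sf=P([(455,306),(441,490),(553,309)],.045);B=P([(300,46),(451,48),(444,199),(299,199)],.048);J=P([(70,280),(156,280)],.045);bf=P([(165,490),(441,490)],.045)
V=lambda p:vice(p).tolist()
print('sf',V(sf),'bf',V(bf),'J',V(J));print('B',V(B),V(B.mean(0)))
```

```text
sf [[-56.1, -3.9], [-1.7, -4.2], [-55.6, 24.3]] bf [[-1.4, -85.0], [-1.7, -4.2]] J [[-62.7, -111.9], [-62.8, -88.0]]
B [[-126.0, -50.4], [-126.1, -10.0], [-86.1, -9.6], [-85.7, -49.3]] [-106.0, -29.8]
```

{"name": "jog_arm", "arguments": {"increments": [[0.85,0.5,0,0],[0.85,0.5,0,0],[0.85,0.5,0,0],[0.85,0.5,0,0],[0.85,0.4,0,0],[0.85,0.4,0,0],[0.85,0.4,0,0],[0,0,0.9,0],[0,0,0.9,0],[0,0,0.9,0]]}}

```text
time_s: 10.9
tcp_pos: [0.4369, 0.0909, 0.3473]
ee_rot: [[-0.995, -0.101, -0.001], [-0.101, 0.995, -0.0], [0.001, -0.0, -1.0]]
wrist_force: [0.7, -0.3, -0.3]
gripper_width: 0.064
gripper_force: 0.0
```

{"name": "jog_arm", "arguments": {"increments": [[0,0,0.9,0],[0,0,0.9,0],[0,0,0.9,0],[0,0,0.9,0],[0,0,0.9,0],[0,0,0.9,0],[0,0,0.9,0],[0,0,0.7,0],[0,0,0,0],[0,0,0,0]]}}

```text
time_s: 11.9
tcp_pos: [0.4375, 0.091, 0.2084]
ee_rot: [[-0.995, -0.101, -0.001], [-0.101, 0.995, -0.001], [0.002, -0.001, -1.0]]
wrist_force: [0.5, 0.2, 0.4]
gripper_width: 0.065
gripper_force: 0.0
```

```bash
python3 -c "
from h import *
s=sense();print(s['time_s'],s['tcp_pos'],vice(s['tcp_pos']),s['wrist_force'])"
```

```text
11.9 [0.43746797 0.09104872 0.20841357] [-159.8  -27. ] [0.5434077  0.22919936 0.37240809]
```

{"name": "jog_arm", "arguments": {"increments": [[-0.4,0,0.4,0],[-0.3,0,0,0],[-0.25,0,0,0],[-0.25,0,0,0],[-0.25,0,0,0],[-0.25,0,0,0],[-0.25,0,0,0],[-0.25,0,0,0],[-0.25,0,0,0],[-0.25,0,0,0]]}}

```text
time_s: 12.9
tcp_pos: [0.4919, 0.0968, 0.2007]
ee_rot: [[-0.995, -0.101, -0.0], [-0.101, 0.995, -0.0], [0.0, -0.0, -1.0]]
wrist_force: [0.1, 0.2, 1.0]
gripper_width: 0.072
gripper_force: 1.0
```

{"name": "jog_arm", "arguments": {"increments": [[-0.25,0,0,0],[-0.25,0,0,0],[-0.25,0,0,0],[-0.25,0,0,0],[-0.25,0,0,0],[-0.25,0,0,0],[-0.25,0,0,0],[-0.25,0,0,0],[0,0,0,0]]}}

```text
time_s: 13.8
tcp_pos: [0.5323, 0.1011, 0.2008]
ee_rot: [[-0.995, -0.101, 0.002], [-0.101, 0.995, 0.001], [-0.002, 0.001, -1.0]]
wrist_force: [0.0, -0.0, -0.6]
gripper_width: 0.071
gripper_force: 0.0
```

Run:
```python
from h import *
s=sense();print(s['time_s'],s['tcp_pos'],vice(s['tcp_pos']),s['wrist_force'])
im=eyes.capture("top");cv2.imwrite(f"pics/t5.png",cv2.resize(im[130:260,150:320],None,fx=4,fy=4,interpolation=cv2.INTER_CUBIC))
```

```text
13.8 [0.53234447 0.10107644 0.20078491] [-64.4 -26. ] [ 0.01956418 -0.0263869  -0.64017109]
```

{"name": "jog_arm", "arguments": {"increments": [[-0.2,0,0,0],[-0.2,0,0,0],[-0.1,0,0,0],[-0.05,0,0,0]]}}

```text
time_s: 14.25
tcp_pos: [0.5425, 0.102, 0.2007]
ee_rot: [[-0.995, -0.101, -0.0], [-0.101, 0.995, -0.0], [0.0, -0.0, -1.0]]
wrist_force: [-1.7, -0.1, -0.3]
gripper_width: 0.073
gripper_force: 0.8
```

{"name": "jog_arm", "arguments": {"increments": [[-0.05,0,0,0],[-0.05,0,0,0]]}}

```text
time_s: 14.45
tcp_pos: [0.5443, 0.1021, 0.2007]
ee_rot: [[-0.995, -0.101, -0.0], [-0.101, 0.995, 0.0], [0.0, 0.0, -1.0]]
wrist_force: [-1.1, 0.2, -0.5]
gripper_width: 0.067
gripper_force: 0.5
```

{"name": "jog_arm", "arguments": {"increments": [[-0.05,0,0,0],[-0.05,0,0,0]]}}

```text
time_s: 14.65
tcp_pos: [0.5457, 0.1022, 0.2006]
ee_rot: [[-0.995, -0.1, -0.002], [-0.1, 0.995, -0.001], [0.002, -0.0, -1.0]]
wrist_force: [-4.8, 1.1, 3.4]
gripper_width: 0.072
gripper_force: 2.6
```

{"name": "jog_arm", "arguments": {"increments": [[-0.05,0,0,0],[0,0,0,0],[0,0,0,0]]}}

```text
time_s: 14.95
tcp_pos: [0.546, 0.1022, 0.2005]
ee_rot: [[-0.995, -0.1, -0.004], [-0.1, 0.995, -0.001], [0.004, -0.001, -1.0]]
wrist_force: [-6.1, 1.9, 3.3]
gripper_width: 0.072
gripper_force: 2.9
```

Run:
```python
from h import *
s=sense();print(s['time_s'],s['tcp_pos'],vice(s['tcp_pos']),s['wrist_force'])
im=eyes.capture("top");cv2.imwrite(f"pics/t6.png",cv2.resize(im[130:260,150:320],None,fx=4,fy=4,interpolation=cv2.INTER_CUBIC))
```

```text
14.95 [0.54599688 0.1022085  0.20047267] [-50.7 -26.1] [-6.0900522   1.8825884   3.31977741]
```

View pics/t6.png

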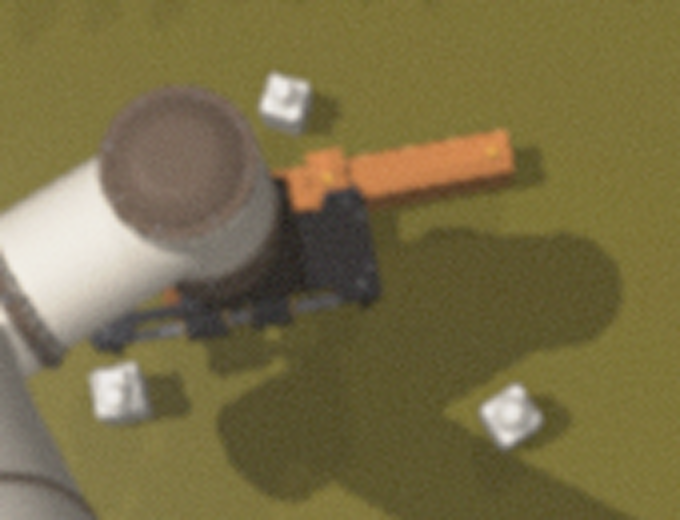

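The top view shows the hand over the vice mouth, with the seals unmoved at (285,100), (120,393) and (512,415). The blank is hidden, but contact force and travel (−50.7 mm) agree with it being seated. I'll retreat and look while going to the jaw.

{"name": "jog_arm", "arguments": {"increments": [[0.3,0,0,0],[0.9,0,0,0],[0.9,0,0,0],[0,0,-1,0],[0,0,-1,0],[0,0,-1,0],[0,0,-1,0],[0,-1,-1,0],[0,-1,-1,0],[0,-1,-1,0]]}}

```text
time_s: 16.0
tcp_pos: [0.5117, 0.038, 0.3421]
ee_rot: [[-0.995, -0.101, 0.003], [-0.101, 0.995, 0.001], [-0.003, 0.0, -1.0]]
wrist_force: [0.2, 0.0, -0.6]
gripper_width: 0.069
gripper_force: 0.0
```

{"name": "jog_arm", "arguments": {"increments": [[-0.5,-1,-1,0],[-0.5,-1,-1,0],[-0.5,-1,-1,0],[-0.5,0,0,0],[-0.3,0,0,0],[-0.3,0,0,0],[0,0,0,0],[0,0,0,0]]}}

```text
time_s: 16.8
tcp_pos: [0.5692, -0.0154, 0.3998]
ee_rot: [[-0.995, -0.101, -0.002], [-0.101, 0.995, -0.0], [0.002, -0.0, -1.0]]
wrist_force: [-0.9, -0.2, -0.3]
gripper_width: 0.073
gripper_force: 0.0
```

Run:
```python
from h import *
s=sense();print(s['time_s'],s['tcp_pos'],vice(s['tcp_pos']),s['wrist_force'])
im=eyes.capture("wrist");cv2.imwrite(f"pics/w7.png",cv2.resize(im,(800,600),interpolation=cv2.INTER_CUBIC))
```

```text
16.8 [ 0.56915162 -0.01535594  0.39981129] [ -38.8 -145.3] [-0.93886527 -0.15824637 -0.25030306]
```

View pics/w7.png

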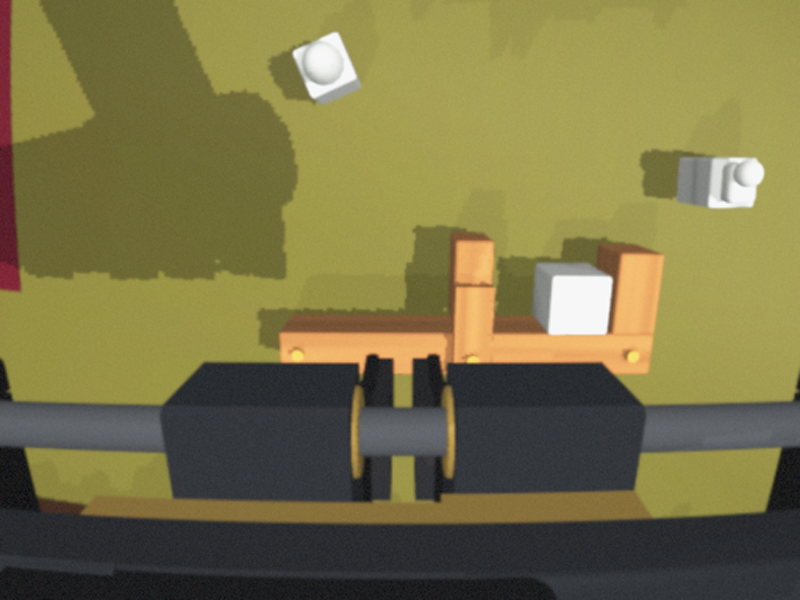

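The blank sits flush on the back fence with its top at (572,298), about 6 mm from the side fence. The fingers are outside the jaw's outer edge at column 452. I'll go down and push the jaw.

{"name": "jog_arm", "arguments": {"increments": [[-0.25,0,0.8,0],[0,0,1,0],[0,0,1,0],[0,0,1,0],[0,0,1,0],[0,0,1,0],[0,0,1,0],[0,0,1,0],[0,0,1,0],[0,0,0.8,0]]}}

```text
time_s: 17.85
tcp_pos: [0.5738, -0.0152, 0.2076]
ee_rot: [[-0.995, -0.101, -0.001], [-0.101, 0.995, -0.0], [0.001, -0.0, -1.0]]
wrist_force: [-0.4, 0.3, 1.2]
gripper_width: 0.071
gripper_force: 0.0
```

{"name": "jog_arm", "arguments": {"increments": [[0,0.25,0.15,0],[0,0.25,0,0],[0,0.25,0,0],[0,0.25,0,0],[0,0.25,0,0],[0,0.25,0,0],[0,0.25,0,0],[0,0.25,0,0],[0,0.25,0,0]]}}

```text
time_s: 18.75
tcp_pos: [0.5701, 0.0297, 0.2063]
ee_rot: [[-0.995, -0.101, 0.002], [-0.101, 0.995, 0.0], [-0.002, 0.0, -1.0]]
wrist_force: [2.1, -2.6, 3.8]
gripper_width: 0.068
gripper_force: 2.4
```

Run:
```python
from h import *
s=sense();print(s['time_s'],s['tcp_pos'],vice(s['tcp_pos']),s['wrist_force'])
```

```text
18.75 [0.57009274 0.02970749 0.20632375] [ -33.6 -100.6] [ 2.12758036 -2.59365086  3.79375295]
```

{"name": "jog_arm", "arguments": {"increments": [[0,0.15,0,0],[0,0.15,0,0],[0,0.15,0,0],[0,0.1,0,0],[0,0.05,0,0]]}}

```text
time_s: 19.25
tcp_pos: [0.5686, 0.0415, 0.2056]
ee_rot: [[-0.995, -0.101, 0.0], [-0.101, 0.995, -0.0], [-0.0, -0.0, -1.0]]
wrist_force: [2.5, -2.8, 2.7]
gripper_width: 0.067
gripper_force: 1.7
```

{"name": "jog_arm", "arguments": {"increments": [[0,0.05,0,0],[0,0.05,0,0],[0,0.05,0,0]]}}

```text
time_s: 19.55
tcp_pos: [0.5683, 0.0441, 0.2057]
ee_rot: [[-0.995, -0.1, 0.0], [-0.1, 0.995, -0.0], [-0.0, -0.0, -1.0]]
wrist_force: [2.3, -3.3, 1.9]
gripper_width: 0.066
gripper_force: 2.3
```

{"name": "jog_arm", "arguments": {"increments": [[0,0.05,0,0],[0,0.05,0,0]]}}

```text
time_s: 19.75
tcp_pos: [0.5681, 0.0462, 0.2057]
ee_rot: [[-0.995, -0.1, 0.0], [-0.1, 0.995, -0.0], [-0.0, -0.0, -1.0]]
wrist_force: [3.6, -4.1, 1.3]
gripper_width: 0.067
gripper_force: 2.2
```

Run:
```python
from h import *
s=sense();print(s['time_s'],s['tcp_pos'],vice(s['tcp_pos']),s['wrist_force'])
```

```text
19.75 [0.56805356 0.04620757 0.20570281] [-34. -84.] [ 3.64406018 -4.10827306  1.27710364]
```

{"name": "jog_arm", "arguments": {"increments": [[0,0.05,0,0],[0,0.05,0,0]]}}

```text
time_s: 19.95
tcp_pos: [0.5679, 0.048, 0.2057]
ee_rot: [[-0.995, -0.101, -0.0], [-0.101, 0.995, -0.001], [0.0, -0.001, -1.0]]
wrist_force: [4.4, -8.5, 0.9]
gripper_width: 0.069
gripper_force: 4.7
```

{"name": "jog_arm", "arguments": {"increments": [[0,0.05,0,0],[0,0,0,0]]}}

```text
time_s: 20.15
tcp_pos: [0.5679, 0.0483, 0.2057]
ee_rot: [[-0.995, -0.101, -0.0], [-0.101, 0.995, -0.002], [0.0, -0.002, -1.0]]
wrist_force: [4.8, -10.1, 0.9]
gripper_width: 0.067
gripper_force: 5.0
```

The jaw has stalled at the expected place. I'll seat it a little more, hold, back off and look.

{"name": "jog_arm", "arguments": {"increments": [[0,0.05,0,0],[0,0,0,0],[0,0,0,0],[0,-0.3,0,0],[0,-0.7,0,0],[0,-0.8,0,0],[0,0,-1,0],[0,0,-1,0],[0,0,-1,0],[0,0,-1,0]]}}

```text
time_s: 21.15
tcp_pos: [0.5708, 0.0136, 0.2861]
ee_rot: [[-0.995, -0.1, -0.002], [-0.1, 0.995, 0.0], [0.002, 0.0, -1.0]]
wrist_force: [0.2, -1.9, 0.3]
gripper_width: 0.068
gripper_force: 0.0
```

{"name": "jog_arm", "arguments": {"increments": [[0,0,-1,0],[0,0,-1,0],[0,0,-1,0],[0,0,-1,0],[0,0,-1,0],[0,0,-1,0],[0,0,0,0],[0,0,0,0]]}}

```text
time_s: 21.95
tcp_pos: [0.5708, 0.0139, 0.4052]
ee_rot: [[-0.995, -0.1, -0.001], [-0.1, 0.995, 0.001], [0.001, 0.001, -1.0]]
wrist_force: [0.6, -0.3, 0.7]
gripper_width: 0.072
gripper_force: 0.0
```

Run:
```python
from h import *
s=sense();print(s['time_s'],s['tcp_pos'],vice(s['tcp_pos']),s['wrist_force'])
im=eyes.capture("wrist");cv2.imwrite(f"pics/w8.png",cv2.resize(im[120:250,200:460],None,fx=3,fy=3,interpolation=cv2.INTER_CUBIC))
```

```text
21.95 [0.5708206  0.01391434 0.40520754] [ -34.3 -116.4] [ 0.58287798 -0.25975495  0.70324227]
```

View pics/w8.png

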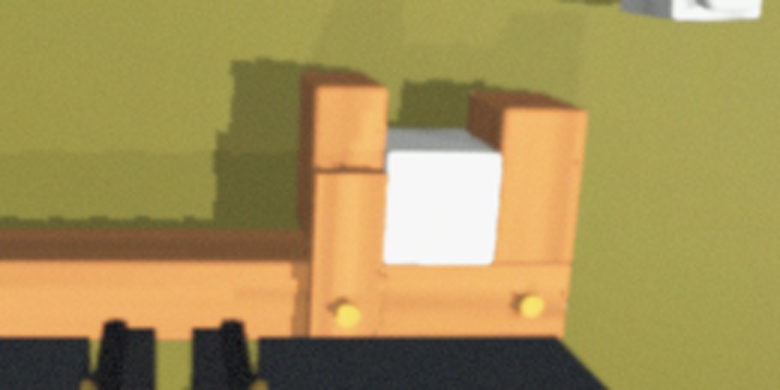

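The picture shows the blank's top at (442,207), snug between the jaw (edge at column 386), the side fence (column 500) and the back fence (row 263). The hand is clear.

```bash
python3 -c "
from station import r
print(r.finish_job())"
```

```text
the job is handed in; nothing more can be done
None
```

I handed the job in at about 22 s: the last wrist picture shows the blank square in the corner against both fences with the jaw closed on it and the hand clear, and the final verdict was not reported back.

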